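Hook and close the test-unit cover

ROBOT

A 7-joint arm with a two-finger parallel gripper is mounted at the origin on a cart in front of the work surface, level with it; the furniture and walls round the work are solid. World frame = base frame: x ahead of the robot, y to its left, z up, the work surface at z = 0. Lengths are in m, angles in rad, forces in N, time in s.
With the tool pointing down it reaches from about 0.425 to 0.8 m from the base axis. Payload 8.3 kg.
Tool frame: the origin (TCP) lies midway between the tips of the shut fingers; the grasp point (between the pads) lies 19 mm behind it; z points along the fingers, x is the direction in which the jaws open and shut, and the axes are right-handed (so a half turn about z gives the same grasp; the last joint's range is limited). The gripper opens to 85 mm and grips with 20 to 120 N. Pads are 22 mm wide; open, the fingers measure 114 mm over their backs; the gripper's body (76 mm by 85 mm) begins 54 mm behind the grasp point. The pads swing forward as they close: fully open they stand 13 mm farther back than shut.
Start: joints at [1.163, 0.383, 0.016, 1.37, -0.006, 1.388, -0.046], TCP at [0.211, -0.588, 0.209] pointing down, gripper open.
Joint ranges: [-2.95, 2.95], [-0.25, 2.06], [-1.52, 1.56], [0.18, 2.33], [-1.44, 4.58], [0.02, 2.06], [-3.01, 3.01]. Speed limits (rad/s): [2.39, 2.39, 3.01, 3.01, 3.14, 3.14, 3.14].

INTERFACE

Orientations are given as a unit quaternion [x, y, z, w].
In Python, from cell import r, viewer gives the robot as it stands.
- The arm moves only by the shell command python3 -m pendant 'ROWS' [FORCE]. ROWS is JSON, a list of rows, each a list of 7 numbers: the shift along the tool's x, y, z in cm, then the turn, a rotation vector about the tool's x, y, z in rad, then the closure in counts, from 0 (fully open) to 255 (shut). In form: [[x, y, z, rx, ry, rz, claw], ...]. A call has 1 to 10 rows; each row is the pose to reach, as a shift and turn from the pose measured when the call began, along the tool's axes at that moment; what a row does not reach only later rows make up. A row lasts 1/10 s, in which the tool goes at most 50 mm and 8.59 degrees, less where a joint would pass 70% of its speed; a pose out of reach is approached as far as the arm can. A call with a gripper value outside its range is refused whole. The fingers move at their own pace and stop on an object; FORCE is the grip in N (left out, the last holds). Time passes only in rows, so rows that repeat a pose let the fingers close. It gives the time, the measured TCP pose, the force and the opening at its end, in the units of the state.
- r.sense(): the state, without advancing time (a new reading comes with each control period).
- viewer.capture(name): name is "side" or "top"; returns a dict with "color" (384x512x3 uint8, red, green, blue), "intrinsics" (3x3 intrinsics, pixels), "rvec" (rotation vector, rad) and "tvec" (3), from world to camera coordinates, as OpenCV has them. Camera axes: x right, y down, z forward; pixel columns grow to the right and rows downward; lengths in m; the calibration is good to about 2 mm. A picture is of the moment at which its call begins. There is no depth.
- r.close_job(): hands the job in, once; it reports no verdict.
The state is a dict: "time": time; "joint_positions": joint angles; "joint_vel": joint speeds; "joint_efforts": joint torques, N m; "tcp_pos": TCP position; "tcp_rot": TCP orientation; "ft_force": force on the tool from outside, world axes, zero at the start; "moment": the same for the moment, N m; "grip_width": opening from 0.0 (shut) to 1.0 (fully open).
Only numpy, scipy, OpenCV 4.12 (cv2) and the standard library are available. Lean on these libraries where they do the work, as an engineer would, in place of code of your own. Each camera call takes 0.05 s, during which the arm holds its last target.

TASK

Close the open grey test unit on the bench with the blue cover, the one that has a tongue. Holding the cover tilted with its tongue end low, hook the tongue under the unit's yellow ledge, then swing the other end down inside the unit's raised stop until the cover lies flat on its seat, and let go. Leave the white cover, which has no tongue, where it lies.

Things in the scene. Friction and masses are not known exactly. Their poses are not given: they have to be found in the camera images.
- cover_grip (a point): Middle of the black bar handle of the blue cover, a plate 120 (x) x 92 (y) x 5 mm, about 0.18 kg, lying flat. The bar, 14 (x) x 60 (y) x 26 mm tall on two posts, stands over the plate's centre; this point is 32 mm above the plate's underside and 13 mm below the bar's top. x points along the plate to its tongue, z up out of the plate.
- cover_tongue (a point): Middle of the end edge of the blue cover's tongue, half-way through its thickness; the tongue is 48 wide, 5 thick, stands out 20 mm from the plate's +x end, level with the plate. Seen from cover_grip this point is 80 mm in +x and 29.5 mm below. Same axes.
- enclosure: Open grey test unit, fixed, origin on the bench under where the closed plate's centre lies (give or take 8 mm in x). Reaches x -78 to 94, y -64 to 64 mm. Seat at z = 50 mm along both sides (68 mm opening between) and the -x end, none under the tongue. At the -x end a stop rises to z = 64, inner face x = -68 at the seat, sloping back to -74. Ledge at +x. Board and battery lie below z = 40.
- enclosure_ledge (a point): Middle of the lower front edge of the unit's yellow ledge: x = 60, y = 0, z = 62 mm in the unit's axes, 12 mm above the seat. The ledge is 6 mm thick and overhangs from here towards +x, right across between cheeks at y = +-58 mm; the end wall behind it stands 28 mm farther in +x. The tongue goes under it and may dip into the box. Same axes as the unit.
- spare_grip (a point): Middle of the black bar handle of the white cover: same plate and handle as the blue one, but without a tongue; a bystander.

How it is judged:
On the way:
1. the tongue is under the ledge while the cover is tilted, tongue end low (x of cover_tongue in the frame of enclosure above 0.064 m and z of cover_tongue in the frame of enclosure between 0.025 and 0.061 m and angle between the z axis of cover_grip and the z axis of enclosure, either way round above 0.05 rad).
At the end, for the whole second after the job is handed in: The blue cover lies still and flat on the unit's seat (within 3.5 degrees and 4 mm), its tongue at least 6 mm under the yellow ledge, its other end inside the stop, centred across the unit within 12 mm and square to it within 10 degrees (x of cover_tongue in the frame of enclosure above 0.066 m and z of cover_tongue in the frame of enclosure between 0.046 and 0.059 m and y of cover_grip in the frame of enclosure between -0.012 and 0.012 m and z of cover_grip in the frame of enclosure between 0.078 and 0.086 m and angle between the z axis of cover_grip and the z axis of enclosure, either way round below 0.06 rad and angle between the x axis of cover_grip and the x axis of enclosure, either way round below 0.175 rad and linear speed of cover below 0.02 m/s); the robot touches nothing.
It fails at once if the white cover is moved by more than 30 mm (distance of spare_grip from where it was at the start of the episode above 0.03 m).
It also fails if it takes over 32 s, if anything falls off the work surface, if the arm or the gripper's body presses on something with over 40 N, if the wrist force passes 120 N, or if a joint passes its speed limit or range.

## Working session

There is one attempt and no reset: what is moved stays moved. The work goes in short steps, Python scripts to look and compute and a shell command to move; the robot and the scene stay as the last step left them, time stands still between calls to the robot, and variables do not carry over. Pictures are saved under pics/ and viewed, and the job is handed in when it is done.

```bash
mkdir -p pics
python3 - <<'E'
from cell import r, viewer
import cv2
print(r.sense())
for n in("side","top"):
    c=viewer.capture(n); cv2.imwrite(f"pics/{n}0.png",c["color"][:,:,::-1]); print(n,c["intrinsics"],c["rvec"],c["tvec"])
E
```

```text
{'time': 0.0, 'joint_positions': array([ 1.16309507,  0.38425578,  0.01637705,  1.3712228 , -0.0062866 ,
        1.38816389, -0.04648689]), 'joint_vel': array([ 9.15636547e-04,  5.75237553e-04, -1.14113211e-04, -6.30359474e-04,
        1.34509910e-04, -9.69694461e-05, -1.37453811e-03]), 'joint_efforts': array([-9.02365573e-04, -6.27608943e+01,  8.43819827e-01, -3.71824872e+01,
        1.66122004e-02,  1.46652554e-02,  3.75898549e-05]), 'tcp_pos': array([ 0.21109069, -0.58767387,  0.20813685]), 'tcp_rot': array([ 8.17948607e-01, -5.75290427e-01, -8.32738135e-04, -5.53761540e-04]), 'ft_force': array([ 0.89145244, -0.63523837,  1.00186815]), 'moment': array([ 0.00559788, -0.00534171,  0.06629232]), 'grip_width': 1.0010937706962448}
side [[419.28043848   0.         255.69103083]
 [  0.         419.28043848 189.40448039]
 [  0.           0.           1.        ]] [ 0.33653399 -2.62976569  1.41097173] [0.49124158 0.12741243 1.40037268]
top [[391.38971682   0.         259.13985161]
 [  0.         391.38971682 189.68457573]
 [  0.           0.           1.        ]] [ 2.21345624 -2.14836041  0.10406489] [-0.05550961  0.49807922  1.49971534]
```

View pics/side0.png

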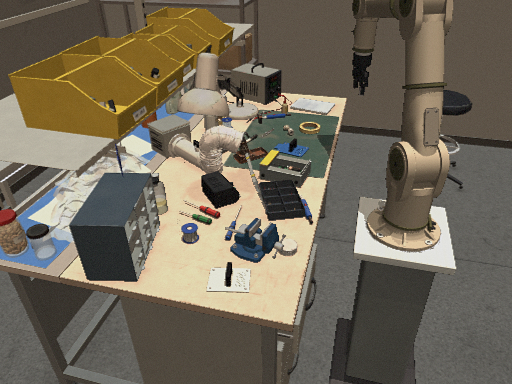

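View pics/top0.png

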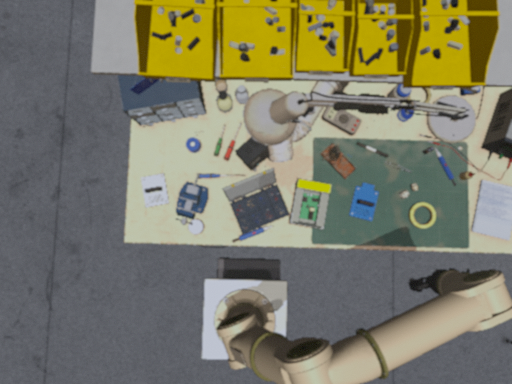

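The top picture shows the blue cover at about (364,202), the open unit at about (311,203) with its yellow ledge at (314,186), and the white cover at (154,190), far off. I'll enlarge it to measure.

Run:
```python
import cv2
a=cv2.imread("pics/top0.png")[165:245,270:400]; cv2.imwrite("pics/topz.png",cv2.resize(a,None,fx=6,fy=6,interpolation=cv2.INTER_CUBIC))
a=cv2.imread("pics/side0.png")[130:200,240:340]; cv2.imwrite("pics/sidez.png",cv2.resize(a,None,fx=8,fy=8,interpolation=cv2.INTER_CUBIC))
```

```text
(no output)
```

View pics/topz.png

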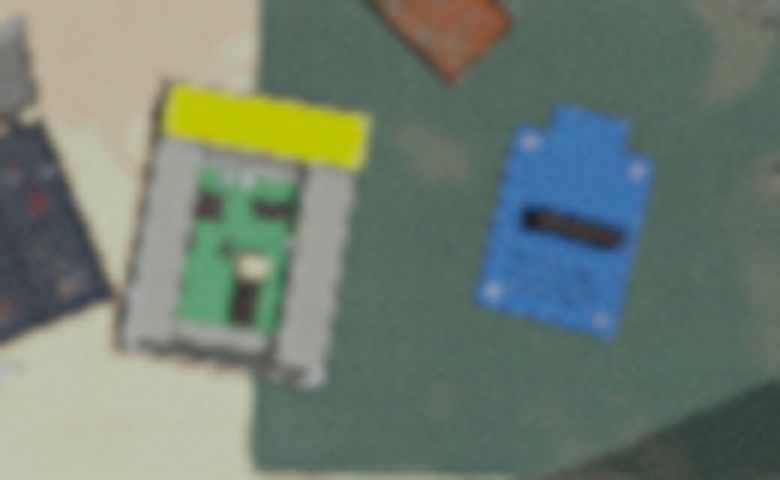

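View pics/sidez.png

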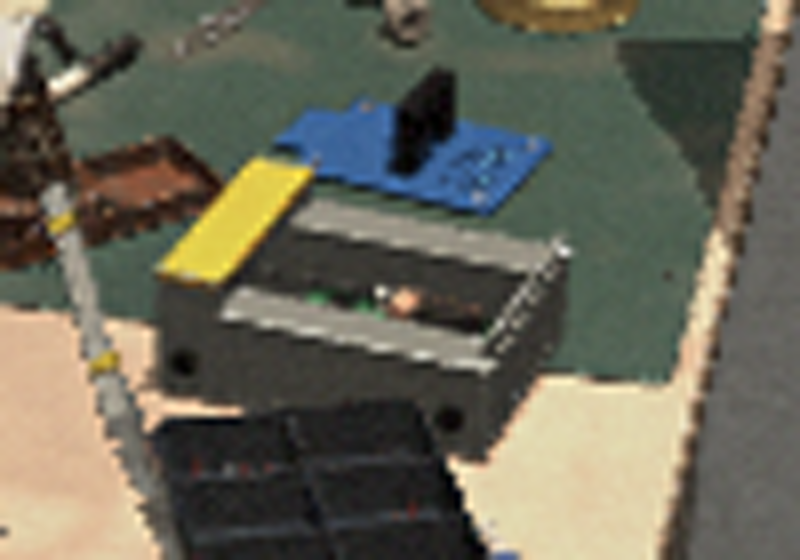

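```bash
cat > h.py <<'E'
import numpy as np, cv2
from scipy.optimize import minimize
from scipy.spatial.transform import Rotation as R
S=8
def proj(c,P):
    return cv2.projectPoints(np.asarray(P,float),c["rvec"],c["tvec"],c["intrinsics"],None)[0][:,0]
def box(x0,x1,y0,y1,z0,z1):
    return np.array([[x,y,z] for x in(x0,x1) for y in(y0,y1) for z in(z0,z1)],float)
def hullmask(c,boxes,T,roi):
    x0,y0,x1,y1=roi; m=np.zeros(((y1-y0)*S,(x1-x0)*S),np.uint8)
    for b in boxes:
        p=(proj(c,b@T[0].T+T[1])-[x0-.5,y0-.5])*S-.5
        cv2.fillConvexPoly(m,cv2.convexHull((p*16).round().astype(np.int32)),255,shift=4)
    return cv2.resize(m,(x1-x0,y1-y0),interpolation=cv2.INTER_AREA)/255.
def T2(p,z=0):
    return R.from_euler('z',p[2]).as_matrix(),np.array([p[0],p[1],z])
def ray(c,uv,z):
    Rm=cv2.Rodrigues(c["rvec"])[0]; o=-Rm.T@c["tvec"]
    d=Rm.T@np.linalg.inv(c["intrinsics"])@np.array([uv[0],uv[1],1.]); return o+d*(z-o[2])/d[2]
E
python3 - <<'E'
from h import *
from cell import r,viewer
caps={n:viewer.capture(n) for n in("top","side")}
t=caps["top"]
print("blue grip approx",ray(t,(270+573/6,165+230/6),.03),"unit ledge front mid",ray(t,(270+262/6,165+151/6),.068), "spare",ray(t,(153.5,190),.04))
import pickle; pickle.dump(caps,open("caps.pkl","wb"))
roi={"top":(340,170,390,235),"side":(265,130,320,165)}
def masks(kind):
    out={}
    for n,c in caps.items():
        h=cv2.cvtColor(c["color"],cv2.COLOR_RGB2HSV).astype(int); H,s,v=h[...,0],h[...,1],h[...,2]
        out[n]=((abs(H-107)<10)&(s>120)&(v>90)) if kind=="b" else ((abs(H-29)<5)&(s>150)&(v>90))
    return out
mb=masks("b"); my=masks("y")
ry={"top":(285,170,345,205),"side":(250,135,290,175)}
for n in caps:
  for m,ro in((mb,roi),(my,ry)):
    a=ro[n]; print(n,m[n][a[1]:a[3],a[0]:a[2]].sum())
plate=[box(-.06,.06,-.046,.046,0,.005),box(.06,.08,-.024,.024,0,.005)]
handle=[box(-.007,.007,-.03,.03,.005,.045)]
# yellow ledge: x .06 to X, y +-.058, z .062-.068
def fit(views,rois,mk,boxes,p0,occ=None):
    def cost(p):
        e=0
        for n in views:
            a=rois[n]; pm=hullmask(caps[n],boxes,T2(p),a); M=mk[n][a[1]:a[3],a[0]:a[2]].astype(float)
            w=np.ones_like(M)
            if occ: w=1-hullmask(caps[n],occ,T2(p),a)
            e+=(w*(pm-M)**2).sum() + (M*(1-w)).sum()*0.5
        return e
    best=None
    for dy in(-.1,0,.1):
        o=minimize(cost,np.array(p0)+[0,0,dy],method="Nelder-Mead",options=dict(initial_simplex=np.array(p0)+[0,0,dy]+np.array([[0,0,0],[.01,0,0],[0,.01,0],[0,0,.1]]),xatol=1e-5,fatol=1e-3))
        if best is None or o.fun<best.fun: best=o
    return best.x,best.fun
g=ray(t,(270+573/6,165+230/6),.03)
for v in(("top",),("side",),("top","side")):
    print("blue",v,fit(v,roi,mb,plate,[g[0],g[1],-.15],handle))
l=ray(t,(270+262/6,165+151/6),.068)
for X in(.088,.094):
  for Y in(.058,.064):
    for v in(("top",),("side",),("top","side")):
      print("unit",X,Y,v,fit(v,ry,my,[box(.06,X,-Y,Y,.062,.068)],[l[0]-.06,l[1],-.15]))
E
```

```text
blue grip approx [ 0.45831673 -0.45308252  0.03      ] unit ledge front mid [ 0.4999002  -0.24604102  0.068     ] spare [0.48447132 0.36396712 0.04      ]
top 702
top 267
side 222
side 115
blue ('top',) (array([ 0.46079908, -0.45275701, -0.22405433]), np.float64(57.01287966166859))
blue ('side',) (array([ 0.46254486, -0.46071932, -0.23432486]), np.float64(39.32568218860017))
blue ('top', 'side') (array([ 0.46095999, -0.45326734, -0.2267564 ]), np.float64(114.57136386457697))
unit 0.088 0.058 ('top',) (array([ 0.44533435, -0.23438153, -0.14618942]), np.float64(20.856424452133794))
unit 0.088 0.058 ('side',) (array([ 0.44761652, -0.24340862, -0.14718589]), np.float64(6.144436755094194))
unit 0.088 0.058 ('top', 'side') (array([ 0.44607918, -0.23652386, -0.138078  ]), np.float64(48.48312187620146))
unit 0.088 0.064 ('top',) (array([ 0.44524828, -0.23466791, -0.14538779]), np.float64(25.77351787773933))
unit 0.088 0.064 ('side',) (array([ 0.4470981 , -0.24945434, -0.13956756]), np.float64(15.930134563629373))
unit 0.088 0.064 ('top', 'side') (array([ 0.4460651 , -0.23612766, -0.14291505]), np.float64(59.07023452518263))
unit 0.094 0.058 ('top',) (array([ 0.44263206, -0.23329703, -0.15085158]), np.float64(25.61002691272587))
unit 0.094 0.058 ('side',) (array([ 0.44461548, -0.24531255, -0.11143208]), np.float64(20.949158016147635))
unit 0.094 0.058 ('top', 'side') (array([ 0.4430111 , -0.23554579, -0.1461811 ]), np.float64(60.91141868512111))
unit 0.094 0.064 ('top',) (array([ 0.44267936, -0.23278144, -0.15343065]), np.float64(35.43261822376009))
unit 0.094 0.064 ('side',) (array([ 0.4433519 , -0.25089817, -0.11478965]), np.float64(32.72547481737793))
unit 0.094 0.064 ('top', 'side') (array([ 0.44298081, -0.23463053, -0.13575477]), np.float64(78.02046905036525))
```

Run:
```python
from h import *
import pickle
from cell import r
caps=pickle.load(open("caps.pkl","rb"))
s=r.sense(); tp=s["tcp_pos"]; Rt=R.from_quat(s["tcp_rot"]).as_matrix()
for n,c in caps.items():
    Rm=cv2.Rodrigues(c["rvec"])[0]; print(n,"cam",-Rm.T@c["tvec"], proj(c,[tp,tp+Rt@[.0425,0,-.013],tp+Rt@[-.0425,0,-.013]]).round(1))
    im=cv2.resize(c["color"][:,:,::-1],None,fx=8,fy=8,interpolation=cv2.INTER_NEAREST)
    B=(T2([.4608,-.4528,-.224]),[box(-.06,.06,-.046,.046,0,.005),box(.06,.08,-.024,.024,0,.005),box(-.007,.007,-.03,.03,.019,.045)],(0,0,255))
    U=(T2([.4453,-.2344,-.146]),[box(.06,.088,-.058,.058,.062,.068),box(-.078,.094,-.064,.064,0,.05),box(-.078,-.074,-.064,.064,.05,.064)],(255,0,255))
    for T,bs,col in(B,U):
        for b in bs:
            P=(proj(c,b@T[0].T+T[1])+.5)*8
            for i in range(8):
                for j in range(i):
                    if bin(i^j).count("1")==1: cv2.line(im,tuple(P[i].astype(int)),tuple(P[j].astype(int)),col,1,cv2.LINE_AA)
    roi={"top":(288,172,388,242),"side":(250,128,330,188)}[n]
    cv2.imwrite(f"pics/{n}_ov.png",im[roi[1]*8:roi[3]*8,roi[0]*8:roi[2]*8])
    g={"top":(405,262,465,300),"side":(340,35,400,95)}[n]
    im2=cv2.resize(c["color"][:,:,::-1],None,fx=8,fy=8,interpolation=cv2.INTER_NEAREST)
    for p in proj(c,[tp,tp+Rt@[.0425,0,-.013],tp+Rt@[-.0425,0,-.013]]): cv2.circle(im2,tuple(((p+.5)*8).astype(int)),4,(0,0,255),-1)
    cv2.imwrite(f"pics/{n}_g.png",im2[g[1]*8:g[3]*8,g[0]*8:g[2]*8])
```

```text
top cam [ 0.3675227  -0.02948446  1.53765017] [[420.  275.3]
 [433.6 271.8]
 [409.7 279.8]]
side cam [0.17512077 1.18453382 0.88589401] [[357.2  99. ]
 [354.8  92.6]
 [360.4  99.8]]
```

View pics/top_ov.png

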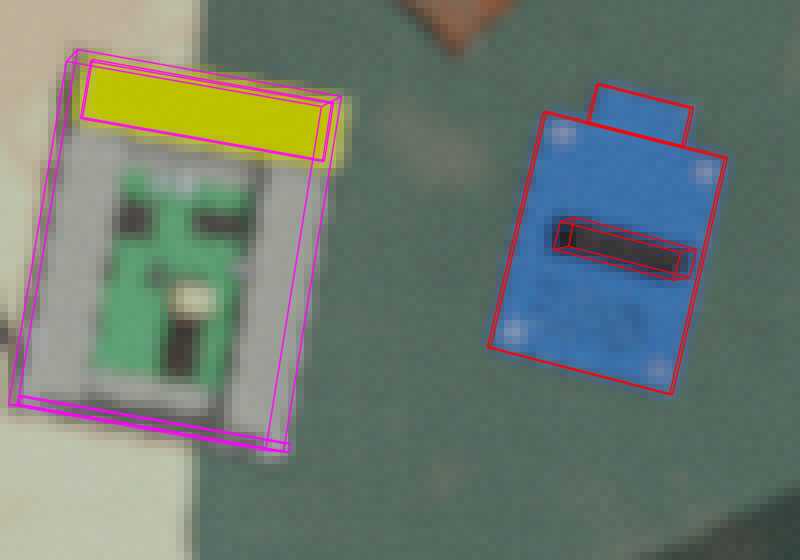

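View pics/side_ov.png

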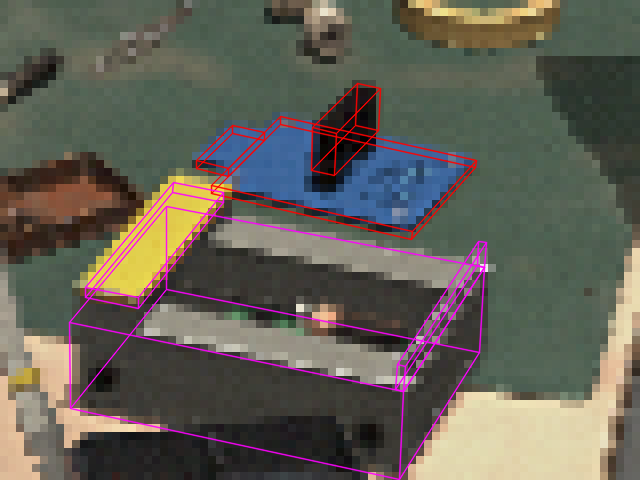

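View pics/top_g.png

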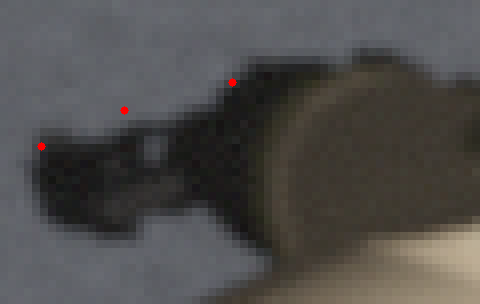

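View pics/side_g.png

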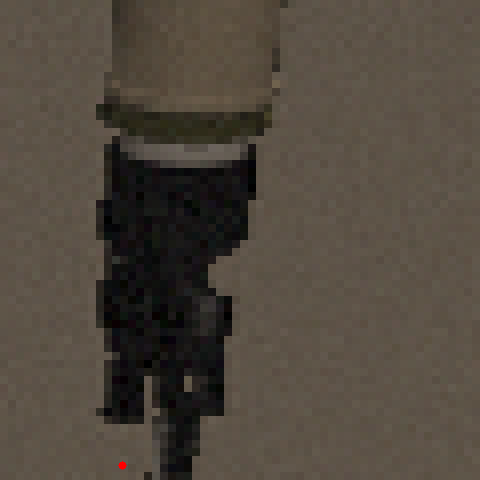

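Run:
```python
from h import *
import pickle
from cell import r
caps=pickle.load(open("caps.pkl","rb"))
s=r.sense(); tp=s["tcp_pos"]; Rt=R.from_quat(s["tcp_rot"]).as_matrix()
c=caps["side"]
im2=cv2.resize(cv2.convertScaleAbs(c["color"][:,:,::-1],alpha=1.6,beta=20),None,fx=10,fy=10,interpolation=cv2.INTER_NEAREST)
for p in proj(c,[tp,tp+Rt@[.0425,0,-.013],tp+Rt@[-.0425,0,-.013]]): cv2.circle(im2,tuple(((p+.5)*10).astype(int)),4,(0,0,255),-1)
a=im2[600:1100,3300:3900]
c=caps["top"]
im=cv2.resize(c["color"][:,:,::-1],None,fx=12,fy=12,interpolation=cv2.INTER_NEAREST)
for Y,p,col in((.064,[.4453,-.237,-.146],(255,0,255)),):
    T=T2(p)
    for b in [box(.06,.088,-Y,Y,.062,.068),box(-.078,.094,-.064,.064,0,.05),box(-.078,-.074,-.064,.064,.05,.064),box(-.068,.06,-.034,.034,.04,.05)]:
            P=(proj(c,b@T[0].T+T[1])+.5)*12
            for i in range(8):
                for j in range(i):
                    if bin(i^j).count("1")==1: cv2.line(im,tuple(P[i].astype(int)),tuple(P[j].astype(int)),col if i%2 and j%2 else (255,160,0),1,cv2.LINE_AA)
cv2.imwrite("pics/u2.png",im[175*12:233*12,285*12:337*12][:600])
cv2.imwrite("pics/sg2.png",a)
```

```text
(no output)
```

View pics/sg2.png

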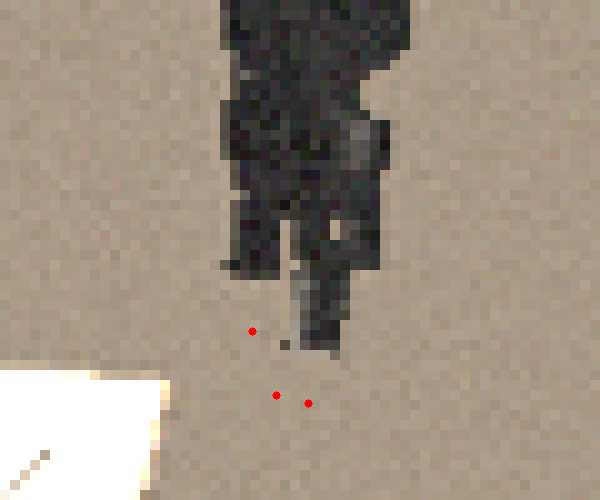

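View pics/u2.png

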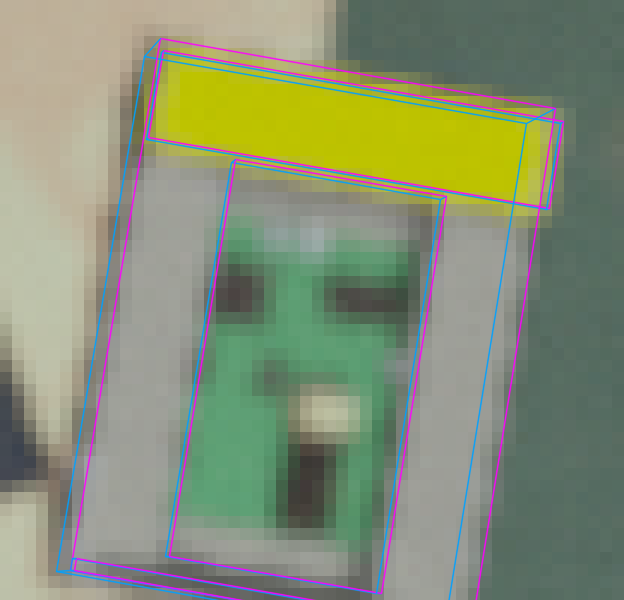

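Run:
```python
from h import *
import pickle
caps=pickle.load(open("caps.pkl","rb"))
def soft(n,k):
    c=cv2.GaussianBlur(caps[n]["color"],(0,0),.3).astype(float); Rr,G,B=c[...,0],c[...,1],c[...,2]
    s=(np.minimum(Rr,G)-B) if k=="y" else (B-Rr)
    return s
rois={"b":{"top":(340,172,390,235),"side":(268,132,320,165)},"y":{"top":(290,172,338,200),"side":(255,143,285,172)}}
for k in "by":
  for views in(("top",),("side",),("top","side")):
    def model(p,n):
        a=rois[k][n]
        if k=="b":
            bs=[box(-.06,.06,-.046,.046,0,.005),box(.06,.08,-.024,.024,0,.005)]; o=[box(-.007,.007,-.03,.03,.019,.045)]
            pts=hullmask(caps[n],bs,T2(p),a); oc=hullmask(caps[n],o,T2(p),a); return pts*(1-oc)
        return hullmask(caps[n],[box(.06,.06+p[3],-p[4],p[4],.062,.068)],T2(p),a)
    def cost(p):
        e=0
        for n in views:
            a=rois[k][n]; S_=soft(n,k)[a[1]:a[3],a[0]:a[2]]
            m=cv2.GaussianBlur(model(p,n),(0,0),max(.2,abs(p[-1])))
            A=np.c_[m.ravel(),np.ones(m.size)]; x=np.linalg.lstsq(A,S_.ravel(),rcond=None)[0]
            e+=((A@x-S_.ravel())**2).mean()/x[0]**2*1e3
        return e
    p0=[.461,-.453,-.225,.6] if k=="b" else [.444,-.236,-.146,.03,.06,.6]
    st=np.array([.006,.006,.08,.3]) if k=="b" else np.array([.006,.006,.08,.004,.004,.3])
    sx=np.vstack([p0]+[np.array(p0)+np.eye(len(p0))[i]*st for i in range(len(p0))])
    o=minimize(cost,p0,method="Nelder-Mead",options=dict(initial_simplex=sx,xatol=1e-5,fatol=1e-5,maxiter=900))
    print(k,views,o.x.round(4),round(o.fun,2))
```

```text
b ('top',) [ 0.4607 -0.4529 -0.2257  0.9564] 9.32
b ('side',) [ 0.4545 -0.4849 -5.4265 26.8333] 0.0
b ('top', 'side') [ 0.4672 -0.4615  2.6232 39.6736] 0.0
y ('top',) [ 0.4439 -0.2345 -0.1483  0.0302  0.0609  1.0456] 4.1
y ('side',) [ 0.4568 -0.255  -0.158  -0.      0.      4.8685] 0.0
y ('top', 'side') [ 0.4583 -0.242  -0.0607  0.      0.039   4.329 ] 0.19
```

```bash
cat >> h.py <<'E'
def Rgrip(yaw,tilt=0.0):
    # tool: x along part x, z down, tilt>0 = tongue (part +x) end low
    return (R.from_euler('z',yaw)*R.from_euler('y',tilt)*R.from_euler('x',np.pi)).as_matrix()
def delta(tp,q,Rt,pt):
    R0=R.from_quat(q).as_matrix()
    return np.r_[R0.T@(np.asarray(pt)-tp)*100, R.from_matrix(R0.T@Rt).as_rotvec()].round(3)
E
python3 - <<'E'
from h import *
from cell import r
s=r.sense()
print(delta(s["tcp_pos"],s["tcp_rot"],Rgrip(-.2255),[.461,-.453,.12]))
E
```

```text
[-4.2360e+00 -2.8071e+01  8.8610e+00 -1.0000e-03  1.0000e-03 -1.0000e+00]
```

```bash
python3 -m pendant '[[-4.24,-28.07,8.86,0,0,-1.0,0],[-4.24,-28.07,8.86,0,0,-1.0,0],[-4.24,-28.07,8.86,0,0,-1.0,0],[-4.24,-28.07,8.86,0,0,-1.0,0],[-4.24,-28.07,8.86,0,0,-1.0,0],[-4.24,-28.07,8.86,0,0,-1.0,0],[-4.24,-28.07,8.86,0,0,-1.0,0],[-4.24,-28.07,8.86,0,0,-1.0,0],[-4.24,-28.07,8.86,0,0,-1.0,0],[-4.24,-28.07,8.86,0,0,-1.0,0]]' 40
python3 - <<'E'
from h import *
from cell import r,viewer
s=r.sense()
print(s["tcp_pos"],delta(s["tcp_pos"],s["tcp_rot"],Rgrip(-.2255),[.461,-.453,.014]))
for n,a in(("top",(330,150,430,225)),("side",(240,90,340,165))):
    c=viewer.capture(n); cv2.imwrite(f"pics/{n}1.png",cv2.resize(c["color"][a[1]:a[3],a[0]:a[2],::-1],None,fx=7,fy=7,interpolation=cv2.INTER_NEAREST))
E
```

```text
time: 1.2
tcp_pos: [0.4595, -0.4547, 0.1204]
tcp_rot: [0.993, -0.115, -0.0, 0.0]
ft_force: [0.4, 0.0, 0.9]
grip_width: 0.999
[ 0.45953773 -0.45466285  0.12044804] [ 1.1100e-01 -1.9700e-01  1.0645e+01  0.0000e+00  1.0000e-03 -6.0000e-03]
```

View pics/side1.png

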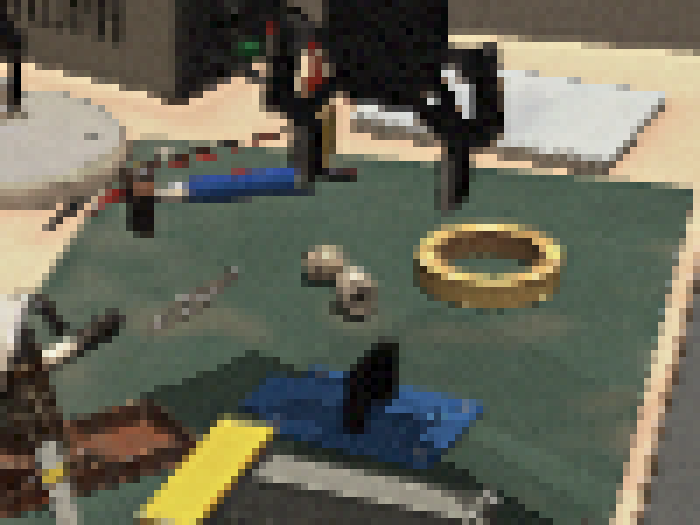

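View pics/top1.png

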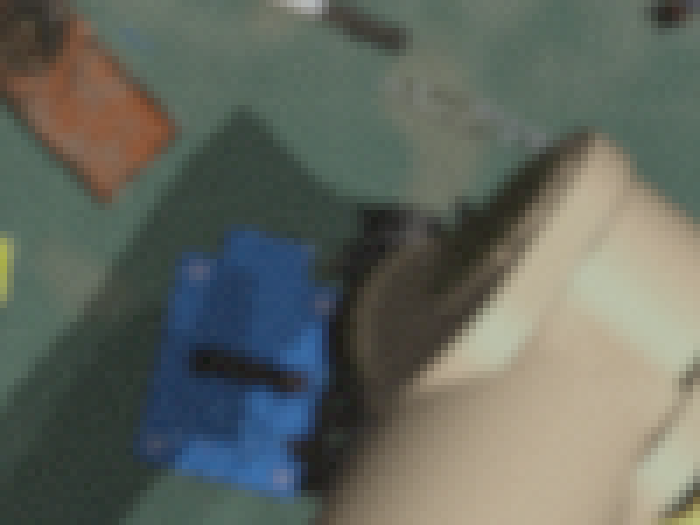

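The jaws straddle the cover along its length, 100 mm above it, with fingertips at side-view pixels of about (284,116) and (304,120). I'll compare these with the forward-projected TCP before going down.

Run:
```python
from h import *
from cell import r
import pickle
c=pickle.load(open("caps.pkl","rb"))["side"]
s=r.sense(); tp=s["tcp_pos"]; Rt=R.from_quat(s["tcp_rot"]).as_matrix()
for b in(-.013,-.02,-.03): print(b,proj(c,[tp+Rt@[.0425,0,b],tp+Rt@[-.0425,0,b]]).round(1).tolist())
print(proj(c,[tp]))
```

```text
-0.013 [[284.8, 120.5], [303.0, 124.1]]
-0.02 [[284.8, 119.0], [303.1, 122.6]]
-0.03 [[284.9, 116.8], [303.2, 120.4]]
[[293.71623494 125.08699741]]
```

```bash
python3 -m pendant '[[0.11,-0.2,4.5,0,0,-0.006,0],[0.11,-0.2,9.0,0,0,-0.006,0],[0.11,-0.2,11.0,0,0,-0.006,0],[0.11,-0.2,11.0,0,0,-0.006,0],[0.11,-0.2,11.0,0,0,-0.006,0]]' 40
python3 - <<'E'
from h import *
from cell import r,viewer
s=r.sense()
print(s["tcp_pos"],delta(s["tcp_pos"],s["tcp_rot"],Rgrip(-.2255),[.461,-.453,.010]))
for n,a in(("side",(240,90,340,165)),):
    c=viewer.capture(n); cv2.imwrite(f"pics/{n}2.png",cv2.resize(c["color"][a[1]:a[3],a[0]:a[2],::-1],None,fx=7,fy=7,interpolation=cv2.INTER_NEAREST))
E
```

```text
time: 1.8
tcp_pos: [0.4614, -0.4533, 0.0115]
tcp_rot: [0.994, -0.112, 0.0, 0.0]
ft_force: [0.0, -1.3, 1.1]
grip_width: 1.0
[ 0.46137481 -0.45333132  0.01145047] [-0.044 -0.024  0.145  0.    -0.     0.   ]
```

View pics/side2.png

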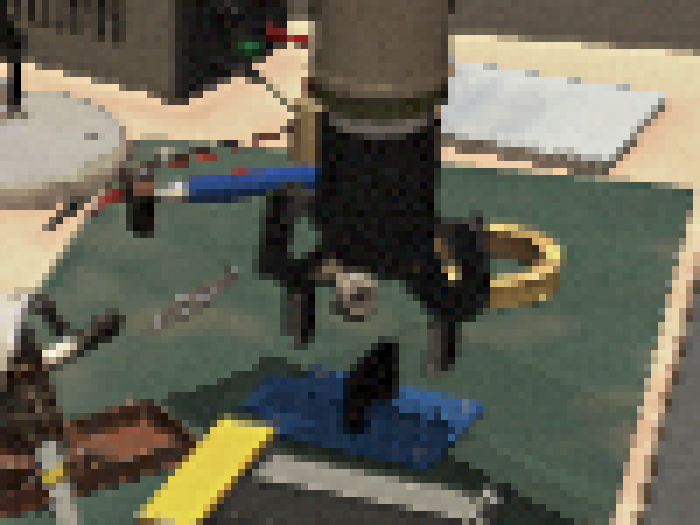

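```bash
python3 -m pendant '[[0,0,0,0,0,0,165],[0,0,0,0,0,0,165],[0,0,0,0,0,0,165],[0,0,0,0,0,0,165],[0,0,0,0,0,0,165]]' 40
python3 - <<'E'
from h import *
from cell import r,viewer
s=r.sense()
for n,a in(("side",(260,100,330,160)),("top",(330,165,420,230))):
    c=viewer.capture(n); tp=s["tcp_pos"]
    im=cv2.resize(c["color"][:,:,::-1],None,fx=9,fy=9,interpolation=cv2.INTER_NEAREST)
    for p in proj(c,[tp,tp+[0,0,.019]]): cv2.circle(im,tuple(((p+.5)*9).astype(int)),4,(0,0,255),-1)
    cv2.imwrite(f"pics/{n}3.png",im[a[1]*9:a[3]*9,a[0]*9:a[2]*9][:590])
E
```

```text
time: 2.35
tcp_pos: [0.4621, -0.4538, 0.0127]
tcp_rot: [0.994, -0.112, 0.001, 0.001]
ft_force: [0.6, 0.3, -1.0]
grip_width: 0.354
```

View pics/side3.png

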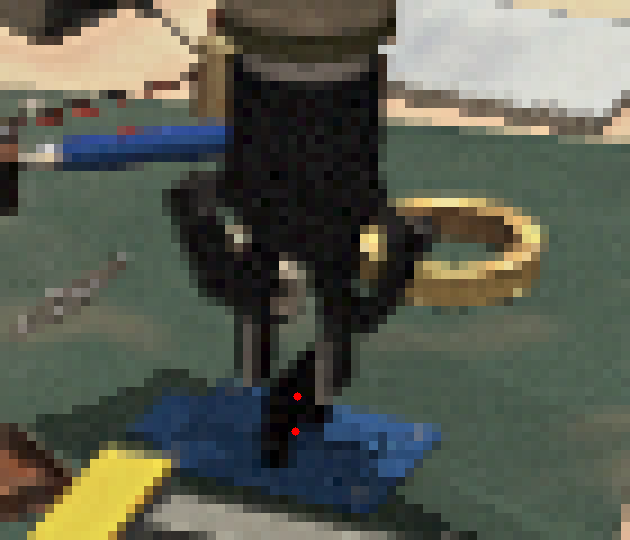

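View pics/top3.png

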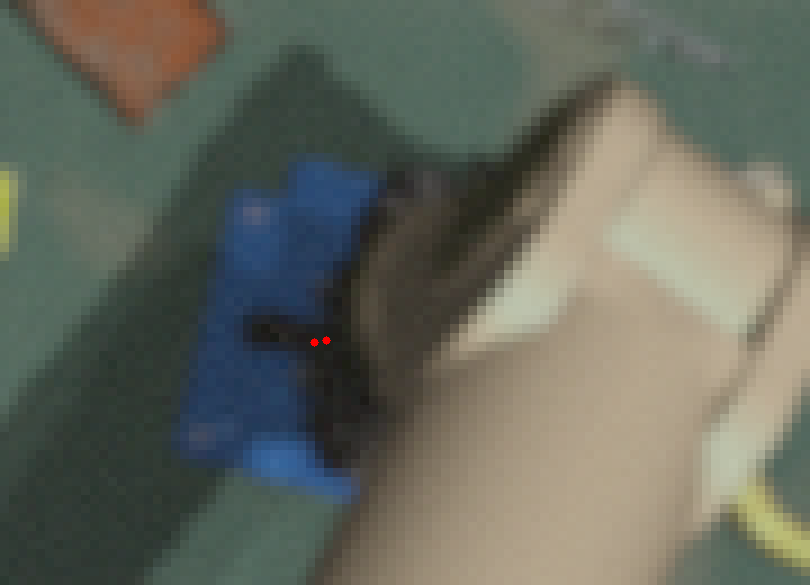

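```bash
python3 -m pendant '[[-0.1,-0.1,0.45,0,0,0,165],[-0.1,-0.1,0.45,0,0,0,165],[-0.1,-0.1,0.45,0,0,0,255],[-0.1,-0.1,0.45,0,0,0,255],[-0.1,-0.1,0.45,0,0,0,255],[-0.1,-0.1,0.45,0,0,0,255],[-0.1,-0.1,0.45,0,0,0,255],[-0.1,-0.1,0.45,0,0,0,255]]' 60
python3 - <<'E'
from h import *
from cell import r,viewer
s=r.sense()
for n,a in(("side",(260,100,330,160)),):
    c=viewer.capture(n); tp=s["tcp_pos"]
    im=cv2.resize(c["color"][:,:,::-1],None,fx=9,fy=9,interpolation=cv2.INTER_NEAREST)
    cv2.imwrite(f"pics/{n}4.png",im[a[1]*9:a[3]*9,a[0]*9:a[2]*9][:590])
E
```

```text
time: 3.25
tcp_pos: [0.4613, -0.4525, 0.0079]
tcp_rot: [0.994, -0.112, 0.001, 0.001]
ft_force: [-0.1, -0.3, -2.1]
grip_width: 0.147
```

View pics/side4.png

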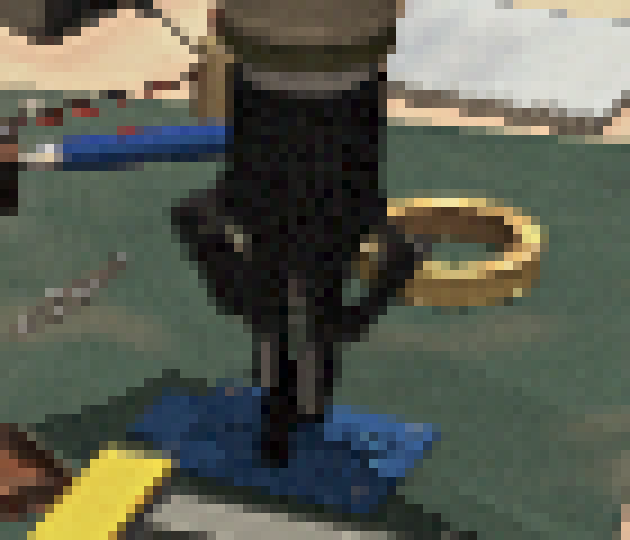

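The bar is held at a width of 12.5 mm, with the jaws around it in the side view near (295,390). Next is the lift and tilt.

```bash
cat >> h.py <<'E'
U=[.4440,-.2350,-.148]; D=.024
def tcp_target(gx,gz,th,gy=0.):
    Ru,tu=T2(U); Rt=Rgrip(U[2],th)
    g=Ru@np.array([gx,gy,gz])+tu
    return Rt,g+Rt@[0,0,D]
def go(s,gx,gz,th,gy=0.):
    Rt,p=tcp_target(gx,gz,th,gy); return delta(s["tcp_pos"],s["tcp_rot"],Rt,p)
E
python3 - <<'E'
from h import *
from cell import r
s=r.sense(); print(go(s,-.022,.16,.25), tcp_target(-.022,.16,.25)[1])
E
python3 -m pendant '[[0,0,-3,0,0,0,255],[0,0,-8,0,0,0,255],[0,0,-12,0,0,0,255],[0,0,-12,0,0,0,255],[0,0,-12,0,0,0,255]]'
python3 - <<'E'
from h import *
from cell import r,viewer
s=r.sense(); print(go(s,-.022,.16,.25))
c=viewer.capture("side");cv2.imwrite("pics/side5.png",cv2.resize(c["color"][80:170,240:340,::-1],None,fx=6,fy=6,interpolation=cv2.INTER_NEAREST))
E
```

```text
[-9.2980e+00 -2.0586e+01 -1.2930e+01 -8.0000e-03 -2.5200e-01 -7.7000e-02] [ 0.41636772 -0.2308803   0.1367461 ]
time: 3.8
tcp_pos: [0.4615, -0.4527, 0.129]
tcp_rot: [0.994, -0.112, 0.002, 0.002]
ft_force: [0.1, 0.1, -2.0]
grip_width: 0.147
[-9.3450e+00 -2.0616e+01 -8.6600e-01 -7.0000e-03 -2.5300e-01 -7.7000e-02]
```

View pics/side5.png

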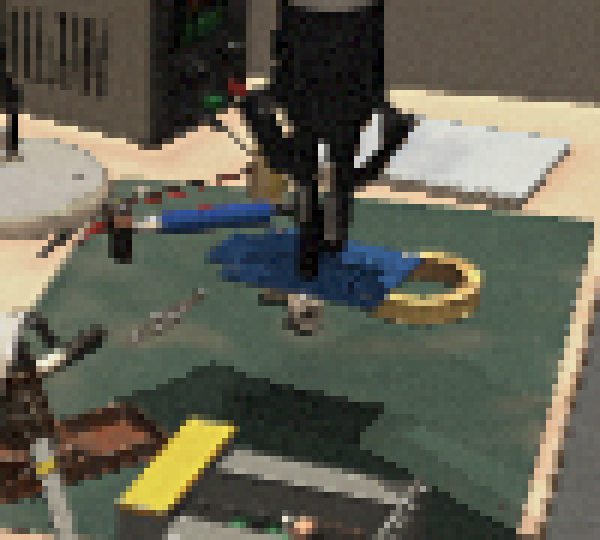

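```bash
python3 -m pendant '[[-2,-4,-0.2,0,-0.05,-0.015,255],[-4,-8,-0.35,0,-0.11,-0.03,255],[-6,-13,-0.55,-0.004,-0.17,-0.05,255],[-8,-17.5,-0.75,-0.006,-0.22,-0.065,255],[-9.35,-20.6,-0.87,-0.007,-0.253,-0.077,255],[-9.35,-20.6,-0.87,-0.007,-0.253,-0.077,255],[-9.35,-20.6,-0.87,-0.007,-0.253,-0.077,255],[-9.35,-20.6,-0.87,-0.007,-0.253,-0.077,255]]'
cat > look.py <<'E'
from h import *
from cell import r,viewer
import sys
k=sys.argv[1]; s=r.sense(); tp=s["tcp_pos"]; Rt=R.from_quat(s["tcp_rot"]).as_matrix()
g=tp-Rt@[0,0,D]; Rc=Rt@np.diag([1,-1,-1.])
Ru,tu=T2(U); print("grip in unit (mm)",(Ru.T@(g-tu)*1e3).round(1),"tongue",(Ru.T@(g+Rc@[.08,0,-.0295]-tu)*1e3).round(1),"eul",R.from_matrix(Ru.T@Rc).as_euler('xyz').round(3),"F",s["ft_force"].round(1),"w",round(s["grip_width"],3))
for n,a in(("top",(280,165,360,245)),("side",(240,95,320,170))):
    c=viewer.capture(n); im=cv2.resize(c["color"][:,:,::-1],None,fx=7,fy=7,interpolation=cv2.INTER_NEAREST)
    bs=[(b@Rc.T+g,(0,0,255)) for b in (box(-.06,.06,-.046,.046,-.032,-.027),box(.06,.08,-.024,.024,-.032,-.027))]
    bs+=[(b@Ru.T+tu,(255,0,255)) for b in (box(.06,.088,-.061,.061,.062,.068),)]
    for b,col in bs:
        P=(proj(c,b)+.5)*7
        for i in range(8):
            for j in range(i):
                if bin(i^j).count("1")==1: cv2.line(im,tuple(P[i].astype(int)),tuple(P[j].astype(int)),col,1,cv2.LINE_AA)
    raw=cv2.resize(c["color"][:,:,::-1],None,fx=7,fy=7,interpolation=cv2.INTER_NEAREST)
    cv2.imwrite(f"pics/{n}{k}.png",im[a[1]*7:a[3]*7,a[0]*7:a[2]*7])
    cv2.imwrite(f"pics/{n}{k}r.png",raw[a[1]*7:a[3]*7,a[0]*7:a[2]*7])
E
python3 look.py 6
```

```text
time: 4.65
tcp_pos: [0.4146, -0.2314, 0.1345]
tcp_rot: [0.989, -0.074, -0.126, -0.01]
ft_force: [-0.1, -0.3, -1.1]
grip_width: 0.153
grip in unit (mm) [-23.6  -0.8 157.7] tongue [ 46.4  -0.8 109.1] eul [ 0.002  0.254 -0.001] F [-0.1 -0.3 -1.1] w 0.153
```

View pics/top6.png

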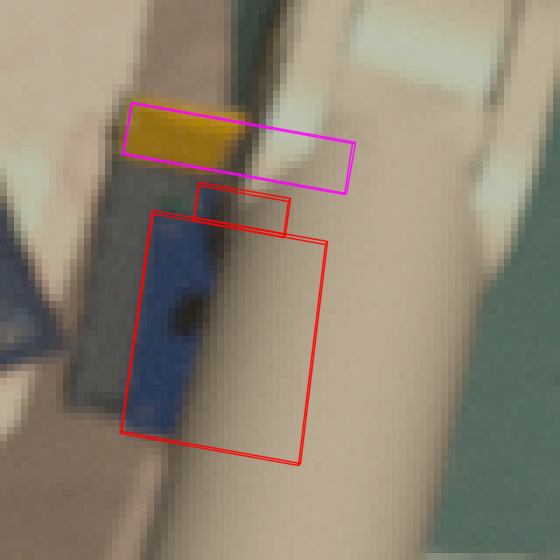

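View pics/side6.png

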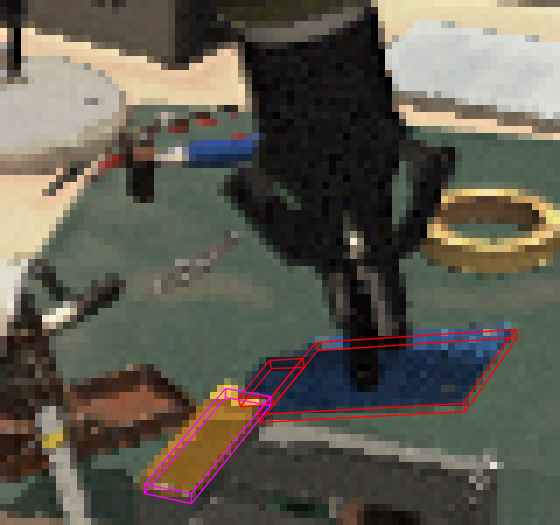

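The projected model agrees with both pictures: the left edge and handle match in the top view, and cover and ledge share the same shift of about 1 px in the side view. The tongue is short of the ledge, so I'll go down.

Run:
```python
from h import *
from cell import r
s=r.sense(); print(go(s,-.024,.125,.25),go(s,-.024,.101,.25),go(s,-.008,.1,.25),go(s,.008,.1,.25))
```

```text
[ 7.810e-01 -9.500e-02  3.217e+00 -2.000e-03  3.000e-03 -2.000e-03] [ 1.382e+00 -9.100e-02  5.541e+00 -2.000e-03  3.000e-03 -2.000e-03] [ 2.956e+00 -9.500e-02  5.236e+00 -2.000e-03  3.000e-03 -2.000e-03] [ 4.505e+00 -9.900e-02  4.836e+00 -2.000e-03  3.000e-03 -2.000e-03]
```

```bash
python3 -m pendant '[[0.4,-0.1,1.6,0,0,0,255],[0.8,-0.1,3.2,0,0,0,255],[1.1,-0.1,4.4,0,0,0,255],[1.38,-0.1,5.5,0,0,0,255],[1.38,-0.1,5.5,0,0,0,255],[1.38,-0.1,5.5,0,0,0,255]]'
python3 look.py 7
python3 - <<'E'
from h import *
from cell import r
s=r.sense(); print(go(s,-.024,.1,.25),go(s,-.008,.1,.25),go(s,.008,.1,.25))
E
```

```text
time: 5.35
tcp_pos: [0.4146, -0.2306, 0.0783]
tcp_rot: [0.989, -0.075, -0.126, -0.01]
ft_force: [-0.6, 0.8, -0.9]
grip_width: 0.143
grip in unit (mm) [-2.370e+01 -1.000e-01  1.015e+02] tongue [46.3 -0.2 52.9] eul [ 0.002  0.253 -0.002] F [-0.6  0.8 -0.9] w 0.143
[-0.011 -0.004  0.219 -0.002  0.002 -0.002] [ 1.538 -0.008 -0.18  -0.002  0.002 -0.002] [ 3.088e+00 -1.200e-02 -5.790e-01 -2.000e-03  2.000e-03 -2.000e-03]
```

View pics/side7.png

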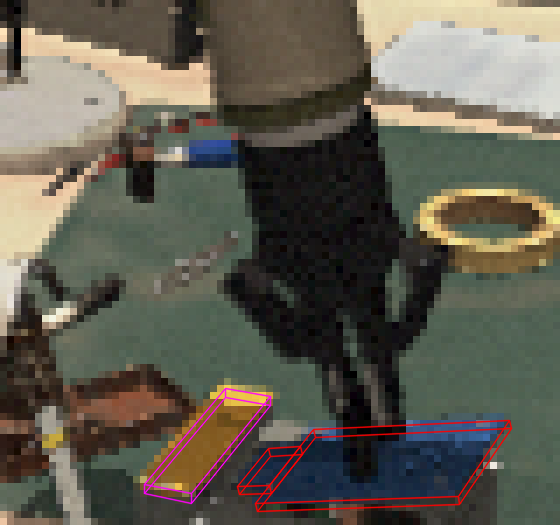

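View pics/top7.png

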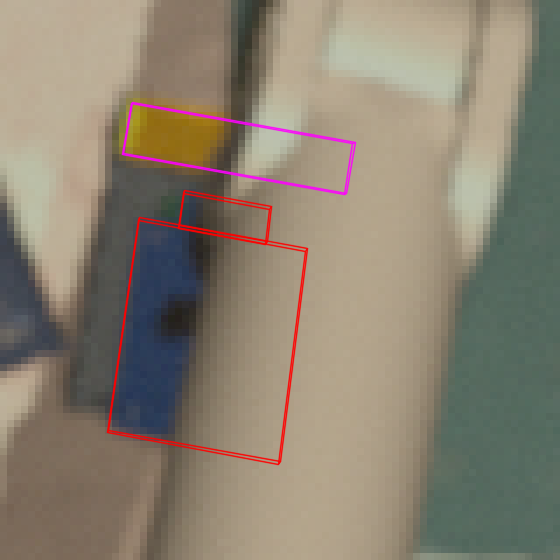

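The tongue sits low, just in front of the ledge and clear of it. I'll slide it under.

```bash
python3 -m pendant '[[0.8,0,0.02,0,0,0,255],[1.6,0,-0.18,0,0,0,255],[2.4,0,-0.35,0,0,0,255],[3.1,0,-0.5,0,0,0,255],[3.1,0,-0.5,0,0,0,255],[3.1,0,-0.5,0,0,0,255]]'
python3 look.py 8
python3 - <<'E'
from h import *
from cell import r
s=r.sense()
for th in(.19,.12,.06,0):
    print(th,go(s,.061-(.06*np.cos(th)-.032*np.sin(th)),.0515+.06*np.sin(th)+.032*np.cos(th),th))
E
```

```text
time: 6.05
tcp_pos: [0.446, -0.2353, 0.0757]
tcp_rot: [0.989, -0.074, -0.126, -0.01]
ft_force: [0.1, -1.5, -2.0]
grip_width: 0.142
grip in unit (mm) [ 8. -0. 99.] tongue [78.1 -0.1 50.4] eul [ 0.002  0.253 -0.002] F [ 0.1 -1.5 -2. ] w 0.142
0.19 [ 0.313 -0.011  0.451 -0.002  0.063 -0.002]
0.12 [ 0.298 -0.01   0.875 -0.002  0.133 -0.002]
0.06 [ 0.309 -0.009  1.238 -0.002  0.193 -0.002]
0 [ 0.341 -0.009  1.599 -0.002  0.253 -0.002]
```

View pics/side8.png

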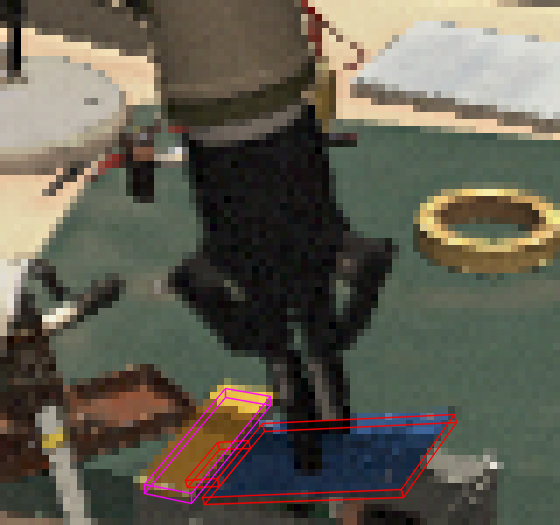

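View pics/top8.png

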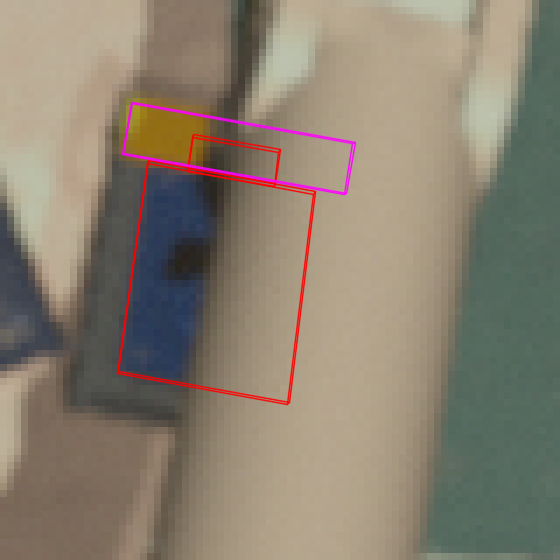

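The yellow ledge now hides the tongue in both views and contact force is low. I'll swing the other end down.

```bash
python3 -m pendant '[[0.2,0,0.2,0,0.03,0,255],[0.3,0,0.45,0,0.063,0,255],[0.3,0,0.66,0,0.1,0,255],[0.3,0,0.87,0,0.133,0,255],[0.3,0,1.06,0,0.163,0,255],[0.31,0,1.24,-0.002,0.193,-0.002,255],[0.33,0,1.42,-0.002,0.223,-0.002,255],[0.34,0,1.6,-0.002,0.253,-0.002,255],[0.34,0,1.6,-0.002,0.253,-0.002,255],[0.34,0,1.6,-0.002,0.253,-0.002,255]]'
python3 look.py 9
```

```text
time: 7.15
tcp_pos: [0.4446, -0.2355, 0.0598]
tcp_rot: [0.997, -0.074, -0.0, 0.0]
ft_force: [-0.1, 0.2, -1.7]
grip_width: 0.14
grip in unit (mm) [ 0.7 -0.3 83.8] tongue [80.7 -0.4 54.3] eul [-0.001  0.    -0.001] F [-0.1  0.2 -1.7] w 0.14
```

View pics/side9.png

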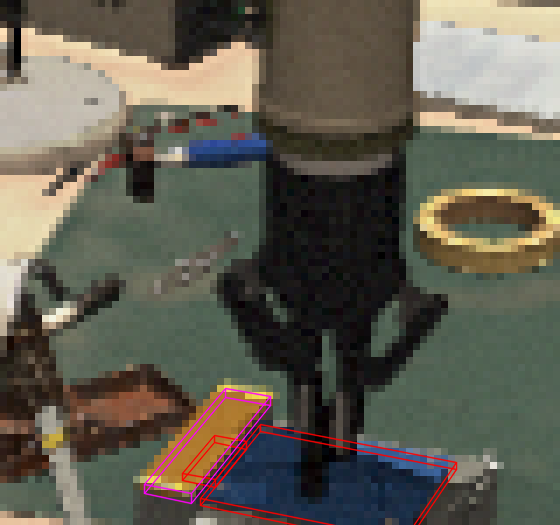

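View pics/top9.png

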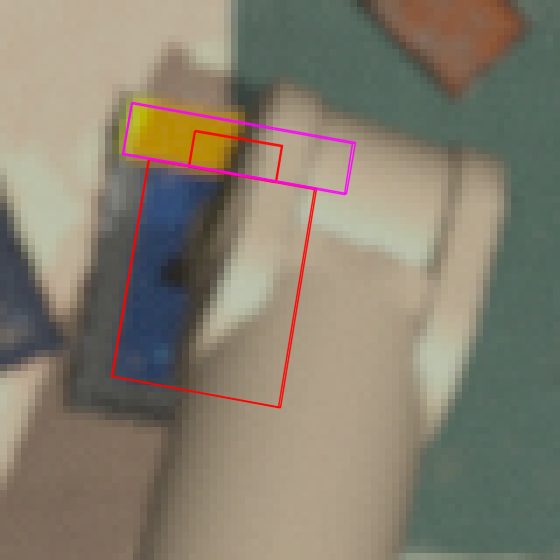

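```bash
python3 -m pendant '[[0,0,0.1,0,0,0,255],[0,0,0.2,0,0,0,255],[0,0,0.2,0,0,0,255]]' && python3 -m pendant '[[0,0,0,0,0,0,200],[0,0,0,0,0,0,160],[0,0,0,0,0,0,140],[0,0,0,0,0,0,140],[0,0,0,0,0,0,140]]'
```

```text
time: 7.55
tcp_pos: [0.4455, -0.2352, 0.0578]
tcp_rot: [0.997, -0.074, 0.0, 0.0]
ft_force: [0.4, -0.0, -0.1]
grip_width: 0.148
time: 8.05
tcp_pos: [0.4455, -0.2353, 0.0578]
tcp_rot: [0.997, -0.074, 0.0, 0.0]
ft_force: [-0.3, 0.7, 0.2]
grip_width: 0.449
```

```bash
python3 -m pendant '[[0,0,-2,0,0,0,140],[0,0,-5,0,0,0,140],[0,0,-9,0,0,0,140],[0,-3,-13,0,0,0,140],[0,8,-15,0,0,0,140],[0,13,-15,0,0,0,140],[0,18,-15,0,0,0,140],[0,23,-15,0,0,0,140],[0,23,-15,0,0,0,140],[0,23,-15,0,0,0,140]]'
python3 - <<'E'
from h import *
from cell import r,viewer
Ru,tu=T2(U)
for n,a in(("top",(280,165,360,245)),("side",(240,95,320,170))):
    c=viewer.capture(n); im=cv2.resize(c["color"][:,:,::-1],None,fx=7,fy=7,interpolation=cv2.INTER_CUBIC)
    cv2.imwrite(f"pics/{n}10r.png",im[a[1]*7:a[3]*7,a[0]*7:a[2]*7])
    for b in (box(-.06,.06,-.046,.046,.05,.055),box(-.007,.007,-.03,.03,.069,.095)):
        b=b+[.001,0,0]; P=(proj(c,b@Ru.T+tu)+.5)*7
        for i in range(8):
            for j in range(i):
                if bin(i^j).count("1")==1: cv2.line(im,tuple(P[i].astype(int)),tuple(P[j].astype(int)),(0,0,255),1,cv2.LINE_AA)
    cv2.imwrite(f"pics/{n}10.png",im[a[1]*7:a[3]*7,a[0]*7:a[2]*7])
E
```

```text
time: 9.05
tcp_pos: [0.4074, -0.4693, 0.207]
tcp_rot: [0.997, -0.078, -0.001, 0.001]
ft_force: [-1.2, -0.5, -0.0]
grip_width: 0.454
```

View pics/top10.png

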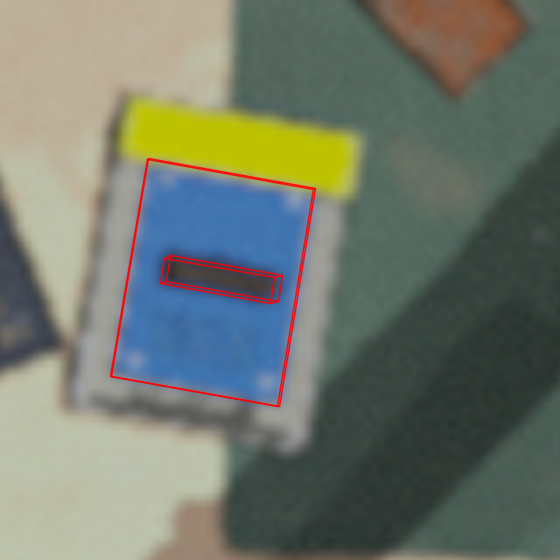

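View pics/side10.png

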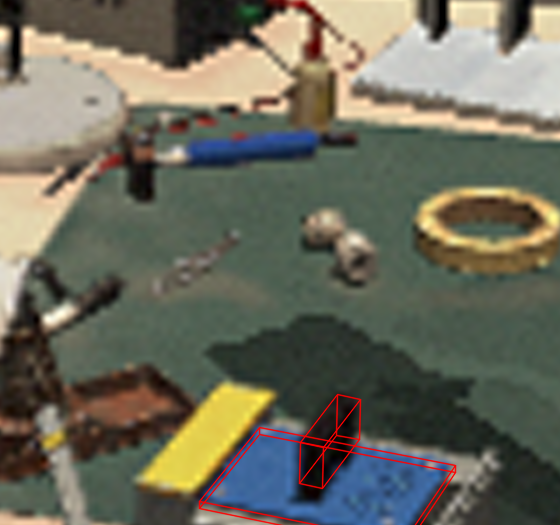

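View pics/side10r.png

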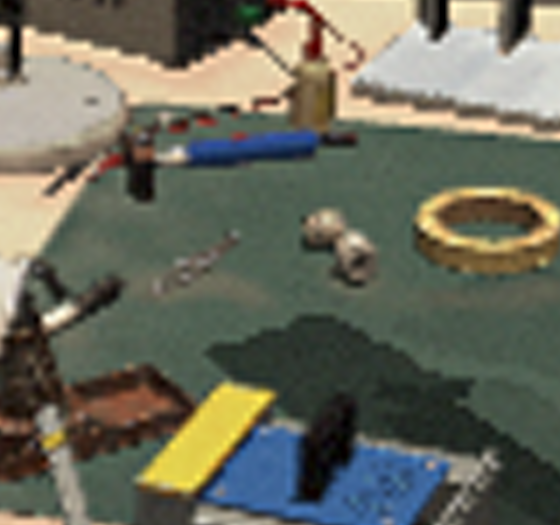

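Both pictures show the cover flat and centred between the side seats. Its front edge is at the yellow ledge with the tongue hidden, its other end is inside the stop, and the gripper is well clear.

```bash
python3 -c "
from cell import r
print(r.sense()['joint_vel'].round(3)); r.close_job()"
```

```text
[-0.038 -0.037 -0.054  0.043 -0.02  -0.001 -0.02 ]
the job is handed in; nothing more can be done
```

The blue cover is on the unit and the job is handed in, at about 9.2 s on the robot clock (limit 32 s). `close_job` gave no verdict, so what follows is my own measurement.

**What I did:** I gripped the blue cover by its bar and lifted it. I tilted it 0.25 rad with the tongue end low and slid the tongue under the ledge. By the arm's readings the tongue end was then at x ≈ 78 mm and z ≈ 50 mm in the unit's axes. I swung the other end down and lowered the last 2 mm until the seat took the weight. Then I let go and drew the arm away.

**Last checks:**
- **Position before release:** the arm put the cover within 1 mm of the unit's centre in x and y, and square to it within about 0.002 rad. That is relative to my camera-measured unit pose, which I'd trust to a few millimetres.
- **Pictures after release:** the cover outline matches the flat, seated pose to about 1 pixel (4 mm) in the top view. The tongue is hidden under the ledge and the other end is inside the stop.
- **White cover:** the arm never went near it. I did not measure it again.

**Disagreements:**
- **Side camera:** it placed both the cover and the unit about 8 mm farther towards -y than the top camera did. The shift was nearly the same for both, so I used the top camera.
- **Fingertips:** in the side view they looked 10–20 mm higher than the TCP reading implied, so I took the grip about 6 mm lower than first planned. The grip held.

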